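# Register a batten in the painting jig

## Task

Lift the loose cover off the jig's end stop and stand it, rim down, on the bare bench beside the jig. Push the long batten that lies on the jig board home, flat on the board, with its long edge flush along the fence and its end flush against the bared end stop. Leave the other things on the bench where they are.

Things in the scene. Friction and masses are not known exactly. Their poses are not given: they have to be found in the camera images.
- jig: Fixed dark plywood board, top 12 mm above the bench. Its frame (mm, origin on the bench, z up): board x -165 to 90, y -230 to 180. Two wooden stops on it, tops at z 42: the fence, a rail x 40 to 70, y -150 to 100, face at x = 40 looking to -x; the end stop, a 40 x 40 block centred at (18, 140), face at y = 120 looking to -y. Batten fully home: centre (18, 0), length along y.
- jig_corner (a point): Point on the board's top surface where the plane of the fence's face and the plane of the end stop's face meet; in the jig's frame (+40, +120, +12) mm. Axes parallel to the jig's.
- cover: Loose grey plastic cover: square box open below, 54 mm outside, 46 inside, 30 tall, with a grip bar on top, 42 long (its x), 16 thick (its y), 28 tall (30 to 58 mm above the rim). Origin at the centre of the lower rim, z up. At the start it sits over the end stop, roof on the block, rim 16 mm above the bench; lift it 27 mm or more to free it. About 60 g.
- batten: The long batten: loose pale wood bar, 240 mm long (its y), 44 mm wide (its x), 20 mm thick (z), lying flat on the jig board. Origin at the centre of its underside. About 110 g.
- short_batten: Bystander: a shorter bar of the same wood, 150 x 44 x 20 mm, on the bench beyond the fence. Origin at the centre of its underside.
- offcut: Bystander: small wood block, 30 x 30 x 20 mm, on the jig board near the end-stop side. Origin at the centre of its underside.
- tin: Bystander: closed paint tin, 100 mm diameter, 117 mm tall, standing on the bench. Origin at the centre of its base.
- tape: Bystander: roll of masking tape lying flat, 90 mm diameter, 25 mm tall. Origin at the centre of its underside.
- brush: Bystander: paint brush 200 mm long lying on the bench on the end-stop side of the jig, its length along its x. The bench between it and the jig board is bare.
There are look-alikes about, which are no part of the job. Several things have the shape of the cover; the one meant has the colours described above.

How it is judged:
At the end, for the whole second after the job is handed in: The long batten lies flat on the jig board, parallel to the fence within 0.02 rad, edge within 3 mm of the fence and end within 3 mm of the end stop; the cover stands rim down (0.06 rad) on the bench, off the board, within 0.5 m of the jig's origin; both at rest (x of batten in the frame of jig between 0.015 and 0.021 m and y of batten in the frame of jig between -0.0035 and 0.003 m and z of batten in the frame of jig between 0.009 and 0.015 m and angle between batten's own z axis and vertical below 0.05 rad and angle between the y axis of batten and the y axis of jig, either way round below 0.02 rad and height (world z) of cover between -0.004 and 0.006 m and angle between cover's own z axis and vertical below 0.06 rad and horizontal distance between cover and jig below 0.5 m and linear speed of each of batten, cover below 0.01 m/s); the robot touches nothing.
It fails at once if the paint tin is moved by more than 30 mm (distance of tin from where it was at the start of the episode above 0.03 m).
It fails at once if the short batten is moved by more than 30 mm (distance of short_batten from where it was at the start of the episode above 0.03 m).
It fails at once if the tape roll is moved by more than 30 mm (distance of tape from where it was at the start of the episode above 0.03 m).
It fails at once if the brush is moved by more than 30 mm (distance of brush from where it was at the start of the episode above 0.03 m).
It fails at once if the offcut is moved by more than 30 mm (distance of offcut from where it was at the start of the episode above 0.03 m).
It also fails if it takes over 64 s, if anything falls off the work surface, if the arm or the gripper's body presses on something with over 40 N, if the wrist force passes 120 N, or if a joint passes its speed limit or range.

## Robot

A 7-joint arm with a two-finger parallel gripper is mounted at the origin on the work surface. World frame = base frame: x ahead of the robot, y to its left, z up, the work surface at z = 0. Lengths are in m, angles in rad, forces in N, time in s.
With the tool pointing down it reaches from about 0.4 to 0.85 m from the base axis. Payload 4.5 kg.
Tool frame: the origin (TCP) lies midway between the tips of the shut fingers; the grasp point (between the pads) lies 19 mm behind it; z points along the fingers, y is the line along which they close (so a half turn about z gives the same grasp; the last joint's range is limited). The gripper opens to 88 mm and grips with 3 to 60 N. Pads are 18 mm wide; open, the fingers measure 123 mm over their backs; the gripper's body (75 mm by 187 mm) begins 45 mm behind the grasp point.
Start: joints at [1.285, 0.689, -0.195, 1.565, 0.157, 0.902, -0.215], TCP at [0.197, -0.593, 0.239] pointing down, gripper open.
Joint ranges: [-3.01, 3.01], [-0.46, 2.08], [-1.47, 1.51], [0.13, 2.56], [-1, 4.14], [0.04, 2.09], [-2.66, 2.66]. Speed limits (rad/s): [2.57, 2.57, 3.14, 3.14, 3.14, 3.14, 3.14].

## Interface

Orientations are given as a unit quaternion [x, y, z, w].
In Python, from plant import sensors, eyes, finish_job gives the robot as it stands.
- The arm moves only by the tool send_rows, never from a script. Its argument "rows" is text: rows parted by semicolons, each of 4 numbers parted by spaces: the shift along the tool's x, y, z normalised to -1 to 1, where 1 is 30 cm, then the turn about the tool's z normalised to -1 to 1, where 1 is 2 pi rad. A call has 1 to 10 rows; each row is the pose to reach, as a shift and turn from the pose commanded when the call began, along the tool's axes at that moment, turning the shorter way round; what a row does not reach only later rows make up. A row lasts 1/12 s, in which the tool goes at most 41.7 mm and 7.16 degrees, less where a joint would pass 70% of its speed; a pose out of reach is approached as far as the arm can. A call with a number of a shift or a turn outside -1 to 1 is refused whole. A call with a gripper value outside its range is refused whole. "jaw" is the closure, from -1 (fully open) to 1 (shut), set as the call begins (left out, the last holds). The fingers move at their own pace and stop on an object; "force" is the grip in N (left out, the last holds). Time passes only in rows, so rows that repeat a pose let the fingers close. It gives the time, the measured TCP pose, the force, the opening and the grip force at its end, in the units of the state.
- sensors.get_state(): the state, without advancing time (a new reading comes with each control period).
- eyes.snapshot(name): name is "scene" or "side" or "wrist"; returns (picture, depth): 420x560x3 uint8, red, green, blue; 420x560 float32, m along the optical axis (not along the pixel's ray), 0 where there is no reading.
- eyes.calibration(name): a dict with "fov_y" (degrees; the focal length in pixels is half the picture's height over the tangent of half this angle, whatever the lens; pixels are square), "cx", "cy" (the principal point, pixels), "world_from_camera" (4x4, takes a point from camera to world coordinates). Camera axes: x right, y down, z forward; pixel columns grow to the right and rows downward; lengths in m; the calibration is good to about 2 mm. The wrist camera is an equidistant fisheye: a pixel r from the principal point sees the ray r / f radians off the axis. A picture is of the moment at which its call begins: read the wrist's pose just before it. calibration takes no time and is no camera call; for the wrist camera it gives the pose at the moment of the call.
- finish_job(): hands the job in; it is judged then, once.
The state is a dict: "clock": time; "q": joint angles; "qd": joint speeds; "joint_torque": joint torques, N m; "tool_pos": TCP position; "eef_rot": TCP orientation; "contact_force": force on the tool from outside, world axes, zero at the start; "moment": the same for the moment, N m; "opening": opening from 0.0 (shut) to 1.0 (fully open); "finger_force": force on a finger pad.
Only numpy, scipy, OpenCV 4.12 (cv2) and the standard library are available. Lean on these libraries where they do the work, as an engineer would, in place of code of your own. Each camera call takes 0.05 s, during which the arm holds its last target. There are 200 camera calls.

## Working session

There is one attempt and no reset: what is moved stays moved. The work goes in short steps, Python scripts to look and compute and a tool call to move; the robot and the scene stay as the last step left them, time stands still between calls to the robot, and variables do not carry over. Pictures are saved under pics/ and viewed, at most 10 in all, crops included, and the job is handed in when it is done.

Besides the shell and the picture viewer there is one more tool, called after ">>>" by a JSON object that holds its "fn" and its "kwargs", one argument or row to a line. send_rows: Moves the arm, as the interface text tells. Scaled input: -1 to 1 covers 30 cm each way for a shift and 2 pi rad each way for a turn. Its arguments: {"type":"object","properties":{"rows":{"type":"string"},"jaw":{"type":"number"},"force":{"type":"number"}},"required":["rows"]}

```bash
mkdir -p pics; ls; cat > h.py <<'E'
import numpy as np, cv2
from plant import sensors, eyes, finish_job
def snap(n):
    c=eyes.calibration(n); p,d=eyes.snapshot(n); return p,d,c
def world(c,d,fish=False):
    h,w=d.shape; f=h/2/np.tan(np.radians(c["fov_y"])/2)
    v,u=np.mgrid[:h,:w]; x=(u-c["cx"])/f; y=(v-c["cy"])/f
    if fish:
        r=np.hypot(x,y)+1e-9; t=np.tan(np.minimum(r,1.5))/r; x=x*t;y=y*t
    P=np.stack([x*d,y*d,d],-1); T=np.array(c["world_from_camera"])
    W=P@T[:3,:3].T+T[:3,3]; W[d==0]=np.nan; return W
E
python3 - <<'E'
from h import *
s=sensors.get_state(); print(s["clock"],s["tool_pos"],s["eef_rot"],s["opening"])
for n in ("scene","side","wrist"):
    p,d,c=snap(n); np.savez(f"{n}0.npz",p=p,d=d,W=world(c,d,n=="wrist")); cv2.imwrite(f"pics/{n}0.png",p[...,::-1]); print(n,c["fov_y"],np.round(c["world_from_camera"],3).tolist())
E
```

```text
pics
0.0 [ 0.19623366 -0.59271082  0.23790031] [ 9.87234147e-01  1.59272891e-01 -2.18959866e-04 -9.15430593e-04] 0.9972131288283312
scene 45.03805663495445 [[-0.863, 0.409, -0.295, 1.027], [0.505, 0.699, -0.506, 0.812], [-0.001, -0.586, -0.81, 1.345], [0.0, 0.0, 0.0, 1.0]]
side 51.464290751883894 [[-0.914, -0.188, 0.359, 0.096], [-0.405, 0.455, -0.793, 1.05], [-0.014, -0.871, -0.492, 0.706], [0.0, 0.0, 0.0, 1.0]]
wrist 65.70646984690485 [[0.316, -0.905, -0.284, 0.269], [-0.949, -0.302, -0.093, -0.57], [-0.001, 0.299, -0.954, 0.384], [0.0, 0.0, 0.0, 1.0]]
```

View pics/scene0.png

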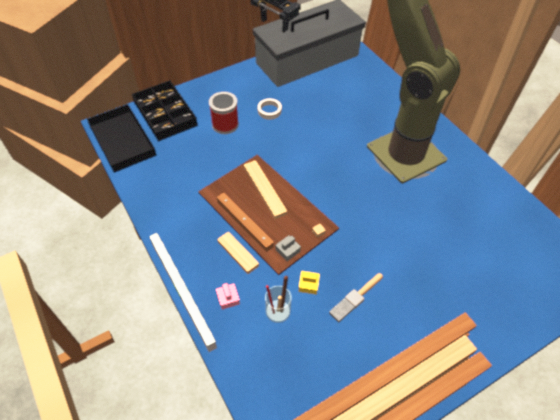

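View pics/side0.png

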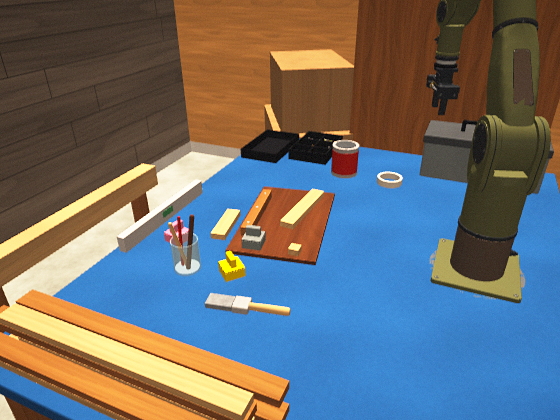

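Scene view: the cover shapes are grey (288,246), yellow (309,282) and pink (228,295). The grey one fits the description: right colour, and it sits on the end stop in line with the fence. The batten is at (265,188) and the offcut at (319,229).

```bash
cat > m.py <<'E'
from h import *
def rect(W,m):
    q=W[m][:,:2]; r=cv2.minAreaRect((q*1000).astype(np.float32)); return np.round(r[0],1),np.round(r[1],1),round(r[2],2),len(q)
def comps(n,f="0"):
    z=np.load(f"{n}{f}.npz"); W=z["W"]; p=z["p"]; Z=W[...,2]
    hsv=cv2.cvtColor(p,cv2.COLOR_RGB2HSV)
    nb=~((hsv[...,0]>100)&(hsv[...,0]<125)&(hsv[...,1]>120))
    return W,p,Z,hsv,nb
E
python3 - <<'E'
from m import *
z=np.load("scene0.npz");cr=z["p"][190:310,190:350];s=np.load("side0.npz")["p"][180:290,180:345]
a=cv2.resize(cr[...,::-1],(640,480),interpolation=cv2.INTER_CUBIC)
b=cv2.resize(s[...,::-1],(720,480),interpolation=cv2.INTER_CUBIC)
cv2.imwrite("pics/crop.png",cv2.resize(np.hstack([a[:, :],b]),(800,283)))
for n,(u0,u1,v0,v1) in {"scene":(195,340,150,275),"side":(225,340,183,265)}.items():
    W,p,Z,hsv,nb=comps(n); roi=np.zeros(Z.shape,bool); roi[v0:v1,u0:u1]=1
    m=roi&nb&(Z>.004)&(Z<.1)
    # height histogram
    h,e=np.histogram(Z[m],bins=np.arange(0,.1,.004)); print(n,h.tolist())
    for name,lo,hi in (("board",.005,.019),("batten/offcut",.026,.037),("fence",.037,.048),("cover roof",.0425,.055),("bar",.06,.09)):
        k=(m&(Z>lo)&(Z<hi)).astype(np.uint8)
        nn,l,st,_=cv2.connectedComponentsWithStats(k)
        for i in range(1,nn):
            if st[i,4]>12: print(name,st[i].tolist(),rect(W,l==i),"z",np.round(np.median(Z[l==i])*1000,1), hsv[l==i].mean(0).round())
E
```

```text
scene [0, 731, 2482, 2309, 846, 369, 233, 414, 435, 243, 420, 221, 57, 16, 24, 10, 11, 20, 36, 12, 1, 0, 0, 0]
board [198, 155, 141, 120, 5812] (array([554.7, -35.1]), array([262.4, 417.5]), 10.12, 5812) z 11.8 [ 15. 146. 146.]
board [226, 231, 11, 18, 54] (array([710.3,  14.9]), array([64.6, 30.5]), 51.39, 54) z 16.7 [ 29.  73. 251.]
board [220, 233, 6, 10, 21] (array([728.7,  -6.1]), array([39.4, 14. ]), 56.49, 21) z 17.6 [ 23.  75. 251.]
board [217, 240, 42, 33, 165] (array([712. ,  67.5]), array([ 50.4, 152.6]), 9.84, 165) z 15.6 [ 42.  81. 201.]
board [234, 244, 17, 18, 61] (array([701.4,  74.6]), array([27.5, 68.5]), 5.36, 61) z 17.4 [ 25.  76. 255.]
batten/offcut [244, 161, 43, 56, 720] (array([524.9, -99. ]), array([243.8,  46.2]), 86.21, 720) z 31.8 [ 23.  89. 250.]
batten/offcut [217, 199, 14, 15, 28] (array([ 675.1, -100.2]), array([ 6.7, 68.5]), 9.91, 28) z 32.6 [ 11. 153. 115.]
batten/offcut [231, 214, 25, 24, 44] (array([658.7,  -0.9]), array([  6.9, 120.9]), 12.78, 44) z 32.3 [ 11. 153. 115.]
batten/offcut [312, 224, 13, 11, 80] (array([461.7, 128.8]), array([30.4, 31.
[... 2615 characters left out ...]
.49, 19) z 29.7 [ 28. 246. 244.]
fence [241, 189, 31, 39, 384] (array([644.7, -12.6]), array([ 32. , 250.1]), 10.38, 384) z 41.2 [ 15. 180. 244.]
fence [241, 231, 24, 13, 167] (array([578.2, 145.4]), array([54.5, 55.7]), 9.48, 167) z 44.8 [ 22.  39. 180.]
fence [226, 257, 11, 8, 29] (array([581.8, 274.4]), array([12.7, 38.1]), 71.28, 29) z 42.7 [ 22. 251. 170.]
cover roof [241, 231, 24, 11, 162] (array([578.2, 144.6]), array([54.3, 53.9]), 9.73, 162) z 45.8 [ 23.  38. 179.]
cover roof [225, 253, 11, 12, 39] (array([583.1, 274.9]), array([12.5, 40.5]), 69.72, 39) z 48.7 [ 24. 248. 173.]
bar [245, 225, 16, 8, 104] (array([578.5, 144.3]), array([43.1, 21.4]), 12.53, 104) z 70.0 [ 23.  43. 143.]
```

View pics/crop.png

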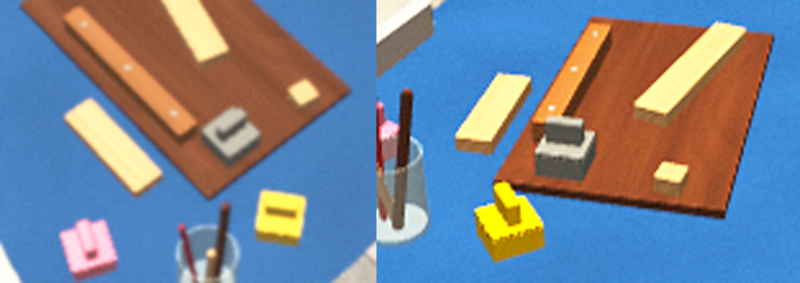

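The crop confirms it: the grey cover sits on the end stop, while yellow and pink stand on the bench. The heights check out too: board 12, batten top 32, roof 46, bar top 73 mm. Jig yaw is about 10°, origin about (586, 2). Next I check the placing spot and work out the first moves.

```bash
cat > mv.py <<'E'
from h import *
import sys
from scipy.spatial.transform import Rotation as R
# mv.py x y z(mm) yaw_of_tool_x(deg): shift/turn in move units
def go(x,y,z,yaw):
    s=sensors.get_state(); r=R.from_quat(s["eef_rot"]); a=r.as_matrix()[:,0]; cur=np.degrees(np.arctan2(a[1],a[0]))
    d=r.inv().apply(np.array([x,y,z])/1000-s["tool_pos"])/.3
    t=-((yaw-cur+180)%360-180)/360
    print("now",np.round(s["tool_pos"]*1000,1),"yaw %.2f"%cur,"F",np.round(s["contact_force"],1),"->",np.round(d,4),"turn %.4f"%t, "t",round(s["clock"],2))
J0=np.array([586.,2.]); PSI=10.
def jig(x,y):
    c,s=np.cos(np.radians(PSI)),np.sin(np.radians(PSI)); return J0+np.array([c*x-s*y,s*x+c*y])
if __name__=="__main__": go(*map(float,sys.argv[1:5]))
E
python3 - <<'E'
from m import *; from mv import *
W,p,Z,hsv,nb=comps("scene")
for n,(u0,u1,v0,v1) in {"brush":(325,385,270,322),"yellow":(296,322,268,296),"cup":(262,294,275,322),"tape":(255,285,97,120)}.items():
    m=np.zeros(Z.shape,bool); m[v0:v1,u0:u1]=1; m&=nb&(Z>.005); print(n,rect(W,m),"zmax",np.nanmax(Z[m]))
print(jig(-90,235),jig(18,140))
go(580,143.5,200,10)
E
```

```text
brush (array([478.9, 367.2]), array([211.8,  43.6]), 13.18, 714) zmax 0.0277832949215715
yellow (array([582.7, 265.6]), array([58.6, 59. ]), 47.03, 377) zmax 0.06489514866635937
cup (array([692.5, 273.7]), array([114.4,  75.5]), 60.17, 860) zmax 0.1681809105858505
tape (array([ 308.9, -439.5]), array([117.6,  83.5]), 59.03, 274) zmax 0.03490438771418369
[456.55998048 217.80148597] [579.41579468 142.99875262]
now [ 196.3 -592.9  238.1] yaw 18.33 F [ 1.1 -0.3 -0.4] -> [ 1.9859 -1.9278  0.1293] turn 0.0231 t 0.15
```

>>> {"fn": "send_rows", "kwargs": {
  "rows": "0.66 -0.64 0.04 0.023;0.66 -0.64 0.04 0.023;0.66 -0.64 0.04 0.023;0.66 -0.64 0.04 0.023;0.66 -0.64 0.04 0.023;0.66 -0.64 0.04 0.023;0.66 -0.64 0.04 0.023;0.66 -0.64 0.04 0.023;0.66 -0.64 0.04 0.023",
  "jaw": -1,
  "force": 15
}}

```text
clock: 0.9
tool_pos: [0.325, -0.3475, 0.2267]
eef_rot: [0.996, 0.09, -0.0, -0.0]
contact_force: [-0.2, -0.2, -1.2]
opening: 1.001
finger_force: 0.0
```

```bash
python3 mv.py 580 143.5 200 10
```

```text
now [ 325.  -347.5  226.7] yaw 10.27 F [-0.2 -0.2 -1.2] -> [ 1.1283 -1.4588  0.0897] turn 0.0007 t 0.9
```

>>> {"fn": "send_rows", "kwargs": {
  "rows": "0.7 -0.9 0.04 0.001;0.7 -0.9 0.04 0.001;0.7 -0.9 0.04 0.001;0.7 -0.9 0.04 0.001;0.7 -0.9 0.04 0.001;0.7 -0.9 0.04 0.001;0.7 -0.9 0.04 0.001;0.7 -0.9 0.04 0.001;0.7 -0.9 0.04 0.001;0.7 -0.9 0.04 0.001"
}}

```text
clock: 1.73
tool_pos: [0.4859, -0.0441, 0.2145]
eef_rot: [0.996, 0.087, 0.001, -0.0]
contact_force: [0.5, -0.2, -0.2]
opening: 1.002
finger_force: 0.0
```

```bash
python3 mv.py 580 143.5 200 10
```

```text
now [485.9 -44.1 214.5] yaw 9.94 F [ 0.5 -0.2 -0.2] -> [ 0.4168 -0.5619  0.0496] turn -0.0002 t 1.73
```

>>> {"fn": "send_rows", "kwargs": {
  "rows": "0.417 -0.562 0.05 0;0.417 -0.562 0.05 0;0.417 -0.562 0.05 0;0.417 -0.562 0.05 0;0.417 -0.562 0.05 0;0.417 -0.562 0.05 0;0.417 -0.562 0.05 0;0.417 -0.562 0.05 0"
}}

```text
clock: 2.4
tool_pos: [0.5787, 0.1369, 0.1993]
eef_rot: [0.997, 0.082, -0.001, 0.001]
contact_force: [0.1, -0.2, 0.3]
opening: 1.001
finger_force: 0.0
```

```bash
python3 mv.py 580 143.5 50 10; python3 - <<'E'
from m import *
p,d,c=snap("wrist"); W=world(c,d,True); np.savez("wrist1.npz",p=p,d=d,W=W); cv2.imwrite("pics/wrist1.png",p[...,::-1])
Z=W[...,2]
for name,lo,hi in (("fence",.036,.0435),("roof",.0425,.055),("bar",.065,.085),("board",.005,.018)):
    near=np.hypot(W[...,0]-.58,W[...,1]-.143)<(.06 if name in("roof","bar") else .4)
    k=((Z>lo)&(Z<hi)&near).astype(np.uint8); n,l,st,_=cv2.connectedComponentsWithStats(k)
    for i in range(1,n):
        if st[i,4]>400: print(name,st[i].tolist(),rect(W,l==i),"z",np.median(Z[l==i]).round(4))
E
```

```text
now [578.7 136.9 199.3] yaw 9.46 F [ 0.1 -0.2  0.3] -> [ 0.0086 -0.0224  0.4976] turn -0.0015 t 2.4
fence [315, 136, 210, 37, 5982] (array([644.7, -17. ]), array([ 30.7, 251. ]), 10.33, 5982) z 0.0419
roof [245, 164, 58, 55, 2242] (array([578.7, 139.2]), array([53.7, 54.2]), 9.78, 2242) z 0.0459
bar [264, 174, 19, 48, 866] (array([579.2, 139.3]), array([41.7, 15.7]), 9.71, 866) z 0.0735
board [234, 115, 317, 201, 36396] (array([560.6, -32.8]), array([241.6, 412.1]), 10.29, 36396) z 0.012
board [55, 153, 45, 119, 1853] (array([502.4, 370.7]), array([155.5,  41.3]), 12.33, 1853) z 0.0167
board [414, 275, 33, 30, 415] (array([486. , -87.1]), array([69.3, 26.6]), 55.72, 415) z 0.0121
```

View pics/wrist1.png

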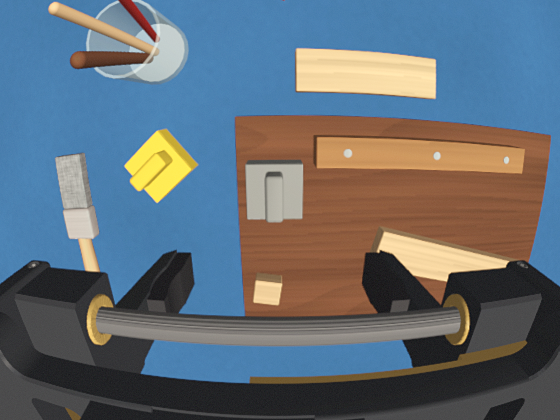

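The wrist view shows the grey cover at pixel (275,190), with its bar along the fence-normal and clear on both sides. It measures (579, 139–143), bar top 73.5 mm, and the text expects 74. Descending.

>>> {"fn": "send_rows", "kwargs": {
  "rows": "0.005 -0.014 0.2 -0.0015;0.005 -0.014 0.3 -0.0015;0.005 -0.014 0.4 -0.0015;0.005 -0.014 0.45 -0.0015;0.005 -0.014 0.475 -0.0015;0.005 -0.014 0.49 -0.0015;0.005 -0.014 0.49 -0.0015;0.005 -0.014 0.49 -0.0015"
}}

```text
clock: 3.12
tool_pos: [0.5806, 0.1445, 0.0541]
eef_rot: [0.996, 0.088, 0.001, 0.0]
contact_force: [0.2, 0.0, 0.2]
opening: 1.002
finger_force: 0.0
```

```bash
python3 mv.py 579.5 141 51 10
```

```text
now [580.6 144.5  54.1] yaw 10.15 F [0.2 0.  0.2] -> [-0.0057  0.0107  0.0103] turn 0.0004 t 3.12
```

>>> {"fn": "send_rows", "kwargs": {
  "rows": "-0.005 0.01 0.01 0;-0.005 0.01 0.01 0;-0.005 0.01 0.01 0"
}}

```text
clock: 3.37
tool_pos: [0.579, 0.1417, 0.0505]
eef_rot: [0.996, 0.089, 0.001, 0.0]
contact_force: [-0.1, -0.4, 0.0]
opening: 0.998
finger_force: 0.0
```

>>> {"fn": "send_rows", "kwargs": {
  "rows": "0 0 0 0;0 0 0 0;0 0 0 0;0 0 0 0;0 0 0 0;0 0 0 0;0 0 0 0;0 0 0 0",
  "jaw": 1,
  "force": 15
}}

```text
clock: 4.03
tool_pos: [0.5785, 0.1421, 0.0497]
eef_rot: [0.996, 0.089, -0.0, 0.0]
contact_force: [0.5, -0.5, -0.2]
opening: 0.418
finger_force: 0.0
```

>>> {"fn": "send_rows", "kwargs": {
  "rows": "0 0 0 0;0 0 0 0;0 0 0 0;0 0 0 0;0 0 0 0;0 0 0 0;0 0 0 0;0 0 0 0"
}}

```text
clock: 4.7
tool_pos: [0.5786, 0.142, 0.0497]
eef_rot: [0.996, 0.089, 0.0, 0.0]
contact_force: [-0.1, -0.7, 0.2]
opening: 0.178
finger_force: 15.0
```

Gripped: 15.7 mm opening matches the 16 mm bar. Lifting.

>>> {"fn": "send_rows", "kwargs": {
  "rows": "0 0 -0.05 0;0 0 -0.1 0;0 0 -0.18 0;0 0 -0.27 0;0 0 -0.27 0;0 0 -0.27 0"
}}

```text
clock: 5.2
tool_pos: [0.5795, 0.1424, 0.132]
eef_rot: [0.996, 0.089, 0.002, -0.0]
contact_force: [0.5, 0.4, 0.3]
opening: 0.181
finger_force: 15.0
```

```bash
python3 mv.py 457 218 130 10;python3 mv.py 457 218 35 10
```

```text
now [579.5 142.4 132. ] yaw 10.22 F [0.5 0.4 0.3] -> [-0.3572 -0.3204  0.0057] turn 0.0006 t 5.2
now [579.5 142.4 132. ] yaw 10.22 F [0.5 0.4 0.3] -> [-0.3582 -0.3203  0.3223] turn 0.0006 t 5.2
```

>>> {"fn": "send_rows", "kwargs": {
  "rows": "-0.357 -0.32 0 0;-0.357 -0.32 0 0;-0.357 -0.32 0 0;-0.357 -0.32 0 0;-0.357 -0.32 0.12 0;-0.357 -0.32 0.24 0;-0.357 -0.32 0.24 0;-0.357 -0.32 0.24 0;-0.357 -0.32 0.24 0"
}}

```text
clock: 5.95
tool_pos: [0.4564, 0.2172, 0.0593]
eef_rot: [0.996, 0.089, 0.0, 0.0]
contact_force: [0.8, 0.4, -0.4]
opening: 0.181
finger_force: 15.0
```

```bash
python3 mv.py 457 218 34 10; python3 - <<'E'
from m import *
for n in("scene","wrist"):
    p,d,c=snap(n); cv2.imwrite(f"pics/{n}2.png",p[...,::-1])
E
```

```text
now [456.4 217.2  59.3] yaw 10.19 F [ 0.8  0.4 -0.4] -> [ 0.0023 -0.0022  0.0842] turn 0.0005 t 5.95
```

View pics/wrist2.png

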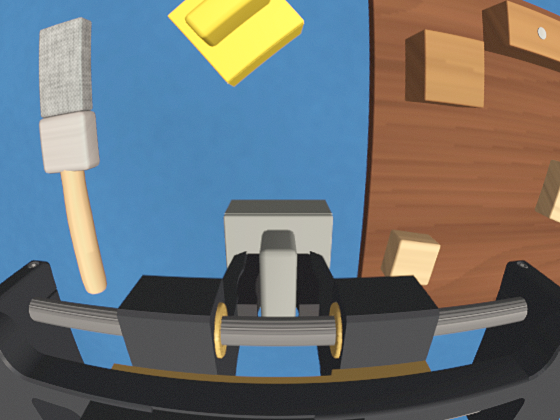

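The wrist view shows the bared end stop at (445,70). The held cover, at (278,240), is over bare bench between the brush and the board edge (x≈365 px). Lowering slowly.

>>> {"fn": "send_rows", "kwargs": {
  "rows": "0 0 0.03 0;0 0 0.055 0;0 0 0.07 0;0 0 0.08 0;0 0 0.085 0;0 0 0.087 0;0 0 0.087 0;0 0 0.087 0"
}}

```text
clock: 6.72
tool_pos: [0.456, 0.2174, 0.0336]
eef_rot: [0.996, 0.089, 0.0, 0.0]
contact_force: [-2.3, -0.0, 11.6]
opening: 0.181
finger_force: 15.0
```

>>> {"fn": "send_rows", "kwargs": {
  "rows": "0 0 -0.002 0;0 0 -0.002 0;0 0 -0.002 0;0 0 -0.002 0;0 0 -0.002 0;0 0 -0.002 0",
  "jaw": 0
}}

```text
clock: 7.22
tool_pos: [0.4561, 0.2175, 0.033]
eef_rot: [0.996, 0.089, -0.0, 0.0]
contact_force: [-0.8, -1.4, -0.2]
opening: 0.501
finger_force: 0.0
```

>>> {"fn": "send_rows", "kwargs": {
  "rows": "0 0 -0.05 0;0 0 -0.1 0;0 0 -0.2 0;0 0 -0.3 0;0 0 -0.4 0;0 0 -0.4 0;0 0 -0.4 0"
}}

```text
clock: 7.8
tool_pos: [0.457, 0.218, 0.1545]
eef_rot: [0.996, 0.089, 0.002, -0.001]
contact_force: [0.2, 0.4, -0.7]
opening: 0.501
finger_force: 0.0
```

```bash
python3 mv.py 520 -98 150 -3.6; python3 mv.py 520 -98 150 176.4; python3 - <<'E'
from m import *
p,d,c=snap("wrist"); W=world(c,d,True); Z=W[...,2]
for n,lo,hi in (("roof",.024,.036),("bar",.05,.065)):
    k=((Z>lo)&(Z<hi)&(np.hypot(W[...,0]-.457,W[...,1]-.218)<.06))
    print(n,k.sum(),rect(W,k),np.nanmedian(Z[k]))
E
```

```text
now [457.  218.  154.5] yaw 10.22 F [ 0.2  0.4 -0.7] -> [0.0196 1.0739 0.014 ] turn 0.0384 t 7.8
now [457.  218.  154.5] yaw 10.22 F [ 0.2  0.4 -0.7] -> [0.0196 1.0739 0.014 ] turn -0.4616 t 7.8
roof 2702 (array([456.2, 216.1]), array([54.1, 54.2]), 10.35, 2702) 0.029775321815195932
bar 1027 (array([456.6, 216.3]), array([40.7, 15.8]), 10.95, 1027) 0.0575052919272043
```

The cover stands flat: roof 29.8 mm, bar 57.5 mm. The gripper yaw already matches the jig, so I'll push the batten to the fence with the open fingers as a wide pusher.

```bash
python3 - <<'E'
from m import *; from mv import *
W,p,Z,hsv,nb=comps("scene")
m=np.zeros(Z.shape,bool); m[90:135,203:245]=1; m&=(Z>.1); print("tin",rect(W,m))
t=jig(-140,-88); print(t); go(*t,120,10); go(*t,16,10)
E
```

```text
tin (array([ 491.3, -453. ]), array([ 99.9, 105.4]), 0.59, 495)
[ 463.40795421 -108.97382714]
now [456.2 217.6 153.3] yaw 10.22 F [ 0.   0.5 -0.4] -> [-0.1695  1.0755  0.1108] turn 0.0006 t 7.85
now [456.2 217.6 153.3] yaw 10.22 F [ 0.   0.5 -0.4] -> [-0.1697  1.0755  0.4575] turn 0.0006 t 7.85
```

>>> {"fn": "send_rows", "kwargs": {
  "rows": "-0.08 0.9 0.05 0;-0.08 0.9 0.05 0;-0.08 0.9 0.05 0;-0.08 0.9 0.05 0;-0.08 0.9 0.05 0;-0.08 0.9 0.05 0;-0.08 0.9 0.05 0;-0.08 0.9 0.05 0;-0.08 0.9 0.05 0",
  "jaw": -1
}}

```text
clock: 8.6
tool_pos: [0.4794, -0.0537, 0.1368]
eef_rot: [0.996, 0.087, -0.002, -0.0]
contact_force: [0.2, -0.1, -0.4]
opening: 1.002
finger_force: 0.0
```

```bash
python3 - <<'E'
from m import *; from mv import *
p,d,c=snap("wrist"); W=world(c,d,True); Z=W[...,2]; np.savez("wrist3.npz",p=p,d=d,W=W); cv2.imwrite("pics/wrist3.png",p[...,::-1])
hsv=cv2.cvtColor(p,cv2.COLOR_RGB2HSV)
for name,lo,hi in (("bat",.026,.036),("fence+stop",.038,.046),("board",.008,.016)):
    k=((Z>lo)&(Z<hi)&(W[...,0]>.4)).astype(np.uint8); n,l,st,_=cv2.connectedComponentsWithStats(k)
    for i in range(1,n):
        if st[i,4]>500: print(name,st[i].tolist(),rect(W,l==i),"z",np.median(Z[l==i]).round(4))
t=jig(-140,-88); go(*t,120,10); go(*t,16,10)
E
```

```text
bat [116, 12, 308, 19, 1072] (array([629.4, -19.9]), array([  1.8, 248.4]), 10.23, 1072) z 0.0311
bat [193, 104, 280, 122, 14875] (array([ 521.7, -102.5]), array([241. ,  44.9]), 86.04, 14875) z 0.0319
bat [0, 157, 39, 53, 1080] (array([456.3, 211.8]), array([53.7, 48.5]), 10.39, 1080) z 0.0298
bat [65, 177, 30, 36, 898] (array([458.8, 127.3]), array([30.6, 31.5]), 1.41, 898) z 0.0316
fence+stop [111, 0, 316, 28, 5139] (array([638.8, -17.8]), array([ 24.5, 250.1]), 9.28, 5139) z 0.0418
fence+stop [53, 35, 40, 53, 1732] (array([578.3, 138.3]), array([40.3, 42. ]), 10.76, 1732) z 0.0417
board [56, 0, 431, 254, 79628] (array([552.4, -32.8]), array([254. , 412.9]), 9.99, 79628) z 0.0119
now [479.6 -51.8 137.1] yaw 10.22 F [-0.7  1.3  0.1] -> [-0.0869  0.178   0.0568] turn 0.0006 t 8.65
now [479.6 -51.8 137.1] yaw 10.22 F [-0.7  1.3  0.1] -> [-0.0862  0.1785  0.4035] turn 0.0006 t 8.65
```

View pics/wrist3.png

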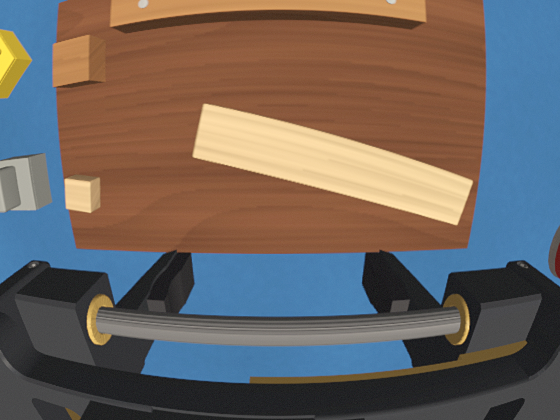

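The wrist view shows the batten at pixels (193–472, 104–226), the fence at the top, and nothing between them. Its position, (522, -100), agrees with the scene camera. I'm descending behind its near side.

>>> {"fn": "send_rows", "kwargs": {
  "rows": "-0.086 0.178 0.05 0;-0.086 0.178 0.05 0;-0.086 0.178 0.16 0;-0.086 0.178 0.28 0;-0.086 0.178 0.35 0;-0.086 0.178 0.385 0;-0.086 0.178 0.398 0;-0.086 0.178 0.398 0;-0.086 0.178 0.398 0"
}}

```text
clock: 9.4
tool_pos: [0.4651, -0.1088, 0.0195]
eef_rot: [0.996, 0.09, 0.001, -0.0]
contact_force: [-0.3, -0.4, 0.2]
opening: 0.999
finger_force: 0.0
```

```bash
python3 - <<'E'
from mv import *
import mv
mv.J0=np.array([585.3,0]); t=jig(-22,-88); go(*t,17,10)
E
```

```text
now [ 465.1 -108.8   19.5] yaw 10.30 F [-0.3 -0.4  0.2] -> [0.3842 0.0077 0.0088] turn 0.0008 t 9.4
```

>>> {"fn": "send_rows", "kwargs": {
  "rows": "0.02 0 0.007 0;0.05 0 0.007 0;0.075 0 0.007 0;0.1 0 0.007 0;0.125 0 0.007 0;0.15 0 0.007 0;0.175 0 0.007 0;0.2 0 0.007 0;0.225 0 0.007 0;0.25 0 0.007 0"
}}

```text
clock: 10.23
tool_pos: [0.5387, -0.096, 0.0167]
eef_rot: [0.996, 0.089, -0.0, -0.0]
contact_force: [-1.4, -0.9, 0.3]
opening: 0.998
finger_force: 0.8
```

>>> {"fn": "send_rows", "kwargs": {
  "rows": "0.025 0 0 0;0.05 0 0 0;0.07 0 0 0;0.09 0 0 0;0.11 0 0 0;0.12 0 0 0;0.12 0 0 0"
}}

```text
clock: 10.82
tool_pos: [0.5752, -0.0895, 0.0167]
eef_rot: [0.996, 0.089, 0.001, -0.0]
contact_force: [0.2, 0.4, 0.7]
opening: 1.0
finger_force: 0.0
```

```bash
cat > look.py <<'E'
from m import *; import mv
mv.J0=np.array([585.3,0])
p,d,c=snap("wrist"); W=world(c,d,True); Z=W[...,2]; k0=(W[...,0]>.35)
hsv=cv2.cvtColor(p,cv2.COLOR_RGB2HSV)
for name,lo,hi in (("bat",.026,.036),("fence+stop",.038,.046)):
    k=((Z>lo)&(Z<hi)&k0).astype(np.uint8)
    if name=="bat": k&=(hsv[...,1]<125)
    n,l,st,_=cv2.connectedComponentsWithStats(k)
    for i in range(1,n):
        if st[i,4]>500:
            r=rect(W,l==i); e=np.array(r[0])-mv.J0; C,S=np.cos(np.radians(10)),np.sin(np.radians(10))
            print(name,st[i].tolist(),r,"jig",np.round([C*e[0]+S*e[1],-S*e[0]+C*e[1]],1))
import sys; cv2.imwrite(f"pics/{sys.argv[1]}.png",p[...,::-1])
E
python3 look.py w4; python3 mv.py 580 -80 17 10
```

```text
bat [33, 164, 476, 138, 43965] (array([596.1, -81.5]), array([ 64.3, 241.1]), 10.42, 43965) jig [ -3.5 -82.1]
fence+stop [0, 60, 441, 97, 32768] (array([648.4, -40. ]), array([ 30.6, 203.7]), 10.28, 32768) jig [ 55.2 -50.3]
fence+stop [143, 268, 42, 45, 542] (array([569.5, -43.6]), array([24.5, 11.4]), 45.06, 542) jig [-23.1 -40.2]
fence+stop [372, 268, 42, 45, 546] (array([ 586.9, -137.4]), array([12.1, 24.2]), 63.53, 546) jig [ -22.3 -135.6]
now [574.6 -89.7  16.7] yaw 10.24 F [0.2 0.  0.3] -> [ 0.0235 -0.0285 -0.0009] turn 0.0007 t 10.87
```

View pics/w4.png

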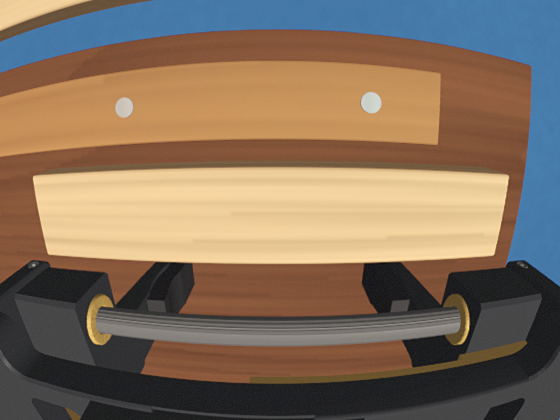

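The wrist view shows the batten (33–508, 165–262) now parallel to the fence with a small gap left. I'll close it gently until force shows.

>>> {"fn": "send_rows", "kwargs": {
  "rows": "0.01 0 0 0;0.018 0 0 0;0.026 0 0 0;0.032 0 0 0;0.036 0 0 0;0.036 0 0 0"
}}

```text
clock: 11.37
tool_pos: [0.5848, -0.0878, 0.0167]
eef_rot: [0.996, 0.089, 0.0, 0.0]
contact_force: [-0.2, -0.4, 0.1]
opening: 1.0
finger_force: 0.0
```

>>> {"fn": "send_rows", "kwargs": {
  "rows": "0.005 0 0 0;0.01 0 0 0;0.013 0 0 0;0.016 0 0 0;0.019 0 0 0;0.019 0 0 0"
}}

```text
clock: 11.87
tool_pos: [0.5874, -0.0874, 0.0166]
eef_rot: [0.996, 0.089, -0.003, 0.0]
contact_force: [-5.8, -0.4, 4.3]
opening: 0.996
finger_force: 3.0
```

>>> {"fn": "send_rows", "kwargs": {
  "rows": "-0.04 0 0 0;-0.06 0 -0.05 0;-0.06 0 -0.15 0;-0.06 0 -0.25 0;-0.06 0.2 -0.25 0;-0.06 0.4 -0.25 0;-0.06 0.4 -0.25 0;-0.06 0.4 -0.25 0;-0.06 0.4 -0.25 0",
  "jaw": 1
}}

```text
clock: 12.62
tool_pos: [0.594, -0.2121, 0.0918]
eef_rot: [0.996, 0.086, 0.001, 0.001]
contact_force: [-0.0, 0.4, 0.4]
opening: 0.343
finger_force: 0.0
```

```bash
python3 mv.py 646.4 -243.1 17 10; python3 look.py w5
```

```text
now [ 594.  -212.1   91.8] yaw 9.91 F [-0.   0.4  0.4] -> [0.1538 0.1312 0.2501] turn -0.0002 t 12.62
bat [0, 124, 263, 73, 16047] (array([618. , -81.1]), array([ 44.4, 233.2]), 10.24, 16047) jig [ 18.1 -85.5]
fence+stop [0, 79, 183, 68, 7889] (array([651.8, -60.9]), array([ 30.4, 162.3]), 10.16, 7889) jig [ 54.9 -71.5]
```

>>> {"fn": "send_rows", "kwargs": {
  "rows": "0.08 0.13 0 0;0.154 0.13 0.05 0;0.154 0.13 0.12 0;0.154 0.13 0.18 0;0.154 0.13 0.23 0;0.154 0.13 0.248 0;0.154 0.13 0.248 0;0.154 0.13 0.248 0"
}}

```text
clock: 13.33
tool_pos: [0.6463, -0.2376, 0.0176]
eef_rot: [0.996, 0.09, 0.0, -0.0]
contact_force: [0.3, -0.5, -0.2]
opening: 0.008
finger_force: 0.0
```

```bash
python3 - <<'E'
from mv import *
import mv
mv.J0=np.array([585.3,0]); go(*jig(19,-250),17,10); go(*jig(19,-145),17,10)
E
```

```text
now [ 646.3 -237.6   17.6] yaw 10.27 F [ 0.3 -0.5 -0.2] -> [0.0005 0.0179 0.0021] turn 0.0008 t 13.33
now [ 646.3 -237.6   17.6] yaw 10.27 F [ 0.3 -0.5 -0.2] -> [ 0.0021 -0.3321  0.0022] turn 0.0008 t 13.33
```

>>> {"fn": "send_rows", "kwargs": {
  "rows": "0 -0.03 0.001 0;0 -0.06 0.001 0;0 -0.09 0.001 0;0.001 -0.12 0.001 0;0.001 -0.15 0.001 0;0.001 -0.18 0.001 0;0.001 -0.21 0.001 0;0.002 -0.24 0.001 0;0.002 -0.26 0.001 0;0.002 -0.26 0.001 0"
}}

```text
clock: 14.17
tool_pos: [0.6327, -0.1605, 0.0176]
eef_rot: [0.996, 0.09, 0.0, 0.0]
contact_force: [-0.1, -1.6, 2.7]
opening: 0.006
finger_force: 0.9
```

```bash
python3 look.py w6; python3 - <<'E'
from mv import *
import mv
mv.J0=np.array([585.3,0]); go(*jig(19,-137.5),17,10)
E
```

```text
bat [0, 235, 312, 76, 11240] (array([617.8, -80.9]), array([ 40.8, 194.9]), 11.69, 11240) jig [ 18.  -85.3]
fence+stop [0, 174, 241, 74, 15856] (array([654.3, -72.9]), array([ 30.7, 136.7]), 10.03, 15856) jig [ 55.3 -83.8]
now [ 632.7 -160.5   17.3] yaw 10.27 F [ 0.4 -2.3  1.4] -> [ 0.001  -0.0961  0.0009] turn 0.0007 t 14.22
```

View pics/w6.png

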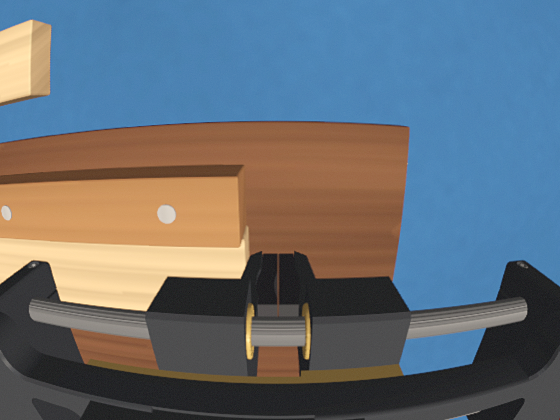

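The shut fingers at (275,280) push the batten's end squarely, and the batten lies along the fence. Continuing slowly.

>>> {"fn": "send_rows", "kwargs": {
  "rows": "0 -0.02 0 0;0 -0.04 0 0;0 -0.055 0 0;0 -0.068 0 0;0 -0.076 0 0;0 -0.08 0 0;0 -0.08 0 0"
}}

```text
clock: 14.8
tool_pos: [0.6282, -0.1367, 0.0167]
eef_rot: [0.996, 0.089, -0.0, -0.001]
contact_force: [0.1, 0.1, 0.1]
opening: 0.004
finger_force: 0.1
```

>>> {"fn": "send_rows", "kwargs": {
  "rows": "0 -0.006 0 0;0 -0.01 0 0;0 -0.014 0 0;0 -0.018 0 0;0 -0.018 0 0"
}}

```text
clock: 15.22
tool_pos: [0.6272, -0.1318, 0.0168]
eef_rot: [0.996, 0.089, -0.0, -0.0]
contact_force: [-0.2, 0.3, 0.2]
opening: 0.006
finger_force: 0.0
```

>>> {"fn": "send_rows", "kwargs": {
  "rows": "0 -0.006 0 0;0 -0.01 0 0;0 -0.014 0 0;0 -0.014 0 0;0 -0.014 0 0"
}}

```text
clock: 15.63
tool_pos: [0.627, -0.1303, 0.0172]
eef_rot: [0.996, 0.089, 0.0, 0.001]
contact_force: [2.4, -5.4, -0.6]
opening: 0.004
finger_force: 2.7
```

```bash
python3 mv.py 627 -131 17 10
```

```text
now [ 627.  -130.3   17.2] yaw 10.16 F [ 2.4 -5.4 -0.6] -> [-0.0004  0.0023  0.0007] turn 0.0004 t 15.63
```

The end is against the stop (5.4 N). I'll add a little more pressure, then back off, lift and look.

>>> {"fn": "send_rows", "kwargs": {
  "rows": "0 -0.006 0 0;0 -0.008 0 0;0 -0.008 0 0;0 -0.008 0 0"
}}

```text
clock: 15.97
tool_pos: [0.627, -0.1302, 0.0175]
eef_rot: [0.996, 0.088, 0.001, 0.003]
contact_force: [-0.0, -7.7, -0.8]
opening: 0.009
finger_force: 4.3
```

>>> {"fn": "send_rows", "kwargs": {
  "rows": "0 0.03 0 0;0 0.07 0 0;0 0.1 -0.05 0;-0.1 0.1 -0.2 0;-0.2 0 -0.35 0;-0.3 -0.2 -0.5 0;-0.35 -0.4 -0.6 0;-0.35 -0.45 -0.6 0;-0.35 -0.45 -0.6 0;-0.35 -0.45 -0.6 0"
}}

```text
clock: 16.8
tool_pos: [0.4973, -0.0073, 0.199]
eef_rot: [0.996, 0.092, 0.0, -0.002]
contact_force: [1.1, -0.0, -0.3]
opening: 0.001
finger_force: 0.0
```

>>> {"fn": "send_rows", "kwargs": {
  "rows": "0 0 0 0;0 0 0 0;0 0 0 0"
}}

```text
clock: 17.05
tool_pos: [0.4994, -0.0128, 0.1967]
eef_rot: [0.996, 0.089, -0.0, 0.0]
contact_force: [0.5, -0.3, 0.6]
opening: 0.009
finger_force: 0.0
```

```bash
python3 look.py w7; python3 mv.py 580 0 17 10
```

```text
bat [159, 59, 245, 51, 10891] (array([603.5,   1. ]), array([ 44.7, 240.2]), 10.29, 10891) jig [18.1 -2.2]
bat [54, 170, 43, 47, 986] (array([455.7, 215.1]), array([54.1, 55.2]), 10.31, 986) jig [-90.3 234.3]
bat [128, 189, 27, 31, 748] (array([459. , 126.8]), array([30.4, 30.4]), 1.79, 748) jig [-102.4  146.8]
fence+stop [175, 27, 260, 42, 8051] (array([644.2, -17. ]), array([ 31.1, 250.3]), 10.27, 8051) jig [ 55.1 -27. ]
fence+stop [119, 67, 39, 44, 1499] (array([578.3, 138.6]), array([39.7, 40.9]), 10.3, 1499) jig [ 17.2 137.7]
now [499.4 -13.3 196.4] yaw 10.11 F [ 0.3  0.1 -0.2] -> [0.2728 0.0032 0.5979] turn 0.0003 t 17.1
```

View pics/w7.png

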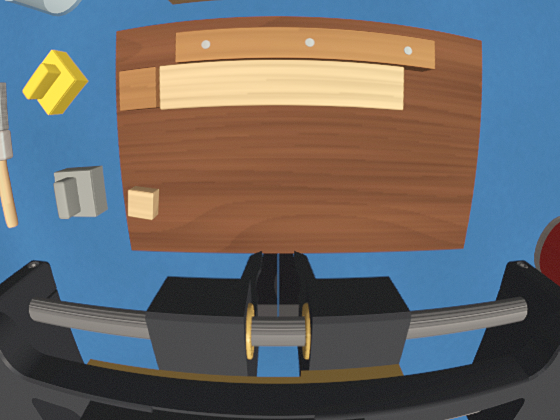

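Pictures and numbers agree. The batten is 139.9 mm from the stop centre (140 is ideal) and 37.0 mm from the fence centre (37 is ideal), parallel to within 0.02°. The cover is standing, and the offcut hasn't moved.

```bash
python3 -c "
from plant import finish_job; print(finish_job())"
```

```text
the job is handed in; nothing more can be done
None
```

The job is handed in at about 17 s: the batten measures within 1 mm of home against the fence and end stop, and the cover stands rim down on the bare bench, but I got no verdict back from the judge.

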